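Take the lid off the felting tool box and use it as the soap tray

TASK

Swing the lid of the blue tool box up until it stands upright on its hinges, lift it straight up off the hinge pins, and lay it down flat on the low wooden stand with its rimmed tray side up, without dropping it or letting it slam. Then stand the fallen green soap bottle upright on the lid, inside its raised rim, and let go. Leave the mug and the jar standing where they are.

Things in the scene. Friction and masses are not known exactly. Their poses are not given: they have to be found in the camera images.
- pins (a point): Point on the hinge axis of the fixed blue tool box, midway between its two hinge pins (at y +-60 mm), 87 mm above the table. Axes of the box: z up, y along the hinge, +x from front to hinge side. Pins flat, 6 mm in x, 12 mm high: they leave the lid's hooks only with the lid over 65 degrees open; upright, it must rise 20 mm. Brackets beside the pins reach 7 mm above the axis.
- box_rim (a point): Centre of the open top of the blue tool box, 75 mm above the table; box 130 (x) x 190 (y) mm, axes as pins, which lies at x = 83, z = 12 mm here. Fixed.
- lid_bar (a point): Centre of the lid's yellow handle: round bar 12 mm thick along y, 100 mm of it free between two arms, 39 mm gap between it and the lid's front edge. Pinch it from above across x; it turns between the finger pads, so the lid swings about it. Axes of the lid: x from bar to hooks, y along the bar, z out of the tray side (lid shut: as pins).
- lid_centre (a point): Centre of the loose blue lid, 0.35 kg, 8 mm above its flat underside; axes as lid_bar, which lies at x = -110 mm, y = z = 0 here. Plate 130 x 190 x 12 mm with a rim 4 mm high and wide round its upper face (tray floor at z = +4 mm here). Starts shut on the box, hooked on the pins; opens by swinging the bar up and over towards the hinge; does not stay open by itself.
- lid_hooks (a point): Middle of the lid's two hinge hooks (26 mm wide, 24 high, at y +-60 mm), where the pin axis lies with the lid on its pins: 83 mm in x and 4 mm in z from lid_centre, 193 mm in x and 4 mm in z from the bar. The hooks end 11 mm further out in x, open there, undersides flush with the lid's. Axes as lid_bar.
- stand_top (a point): Centre of the top of the fixed low slatted wooden stand, 180 (x) x 220 (y) mm, 40 mm high; z up. With the lid's bar towards the stand's -x and the lid's centre at x = -20 mm here, the bar overhangs the stand's edge by 40 mm.
- soap_mid (a point): Centre (half-way up) of the fallen soap bottle, 154 mm tall, 0.25 kg: square green body 54 x 54 x 95 mm, short neck, red ball stopper. z runs from base to stopper, x and y are square to its sides; base at z = -77 mm here. Starts lying on one side on the table. Gripped by the ball and lifted, it swings until it hangs upright.
- soap_ball (a point): Centre of the soap bottle's ball stopper, 36 mm in diameter, 136 mm from the base, 27 mm above the table while it lies. Axes as soap_mid.
- mug_mid (a point): White mug standing on the table, 76 mm across, 85 mm high; point on its axis half-way up. Bystander.
- jar_mid (a point): Amber jar standing on the table, 72 mm across, 90 mm high; point on its axis half-way up. Bystander.
Things that resemble listed ones, but are neither listed nor needed, are in the scene too. What is shaped like the part that bears soap_mid but black is not meant.

How it is judged:
By the outcome, as a careful person would: the job done as asked, in the order asked, and still so for the second after the job is handed in, with the robot touching nothing.
It also fails if it takes over 72 s, if anything falls off the work surface, if the arm or the gripper's body presses on something with over 40 N, if the wrist force passes 120 N, or if a joint passes its speed limit or range.

ROBOT

A 6-joint arm with a two-finger parallel gripper is mounted at the origin on the work surface. World frame = base frame: x ahead of the robot, y to its left, z up, the work surface at z = 0. Lengths are in mm, angles in degrees, forces in N, time in s.
With the tool pointing down it reaches from about 350 to 850 mm from the base axis. Payload 8.1 kg.
Tool frame: the origin (TCP) lies on the centre line of the jaws, within the pads' length; the fingertips stand 19 mm ahead of it and the grasp point (between the pads) is the TCP; z points along the fingers, y is the direction in which the jaws open and shut (so a half turn about z gives the same grasp; the last joint's range is limited). The gripper opens to 85 mm and grips with 20 to 120 N. Pads are 22 mm wide; open, the fingers measure 114 mm over their backs; the gripper's body (76 mm by 85 mm) begins 54 mm behind the grasp point. The pads swing forward as they close: fully open they stand 13 mm farther back than shut.
Start: joints at [67.987, 7.471, 85.268, -0, 87.261, -4.893], TCP at [176.602, 573.426, 250.292] pointing down, gripper open.
Joint ranges: [-169.43, 169.43], [-51.17, 129.36], [1.28, 143.12], [-76.62, 256.62], [0, 156.53], [-152.29, 152.29]. Speed limits (degrees/s): [136.94, 136.94, 159.86, 180, 180, 180].

INTERFACE

Orientations are given as [roll, pitch, yaw] about the fixed x, y, z axes, in that order (R = Rz(yaw) Ry(pitch) Rx(roll)).
In Python, from bench import r, viewer gives the robot as it stands.
- The arm moves only by the tool carry_out, never from a script. Its argument "commands" is a list that holds one entry, the list of rows, each a list of 7 numbers: the finger opening in mm, from 0 to 85.4, then the shift along the tool's x, y, z in mm, then the turn, a rotation vector about the tool's x, y, z in degrees. A call has 1 to 5 rows; each row is the pose to reach, as a shift and turn from the pose commanded when the call began, along the tool's axes at that moment; what a row does not reach only later rows make up. A row lasts 1/8 s, in which the tool goes at most 62.5 mm and 10.7 degrees, less where a joint would pass 70% of its speed; a pose out of reach is approached as far as the arm can. A call with a gripper value outside its range is refused whole. The fingers move at their own pace and stop on an object; "grip_force" is the grip in N (left out, the last holds). Time passes only in rows, so rows that repeat a pose let the fingers close. It gives the time, the measured TCP pose, the force and the opening at its end, in the units of the state.
- r.sense(): the state, without advancing time (a new reading comes with each control period).
- viewer.snapshot(name): name is "scene" or "side" or "wrist"; returns the picture (400x640x3 uint8, red, green, blue); there is no depth.
- viewer.calibration(name): a dict with "camera_matrix" (3x3 intrinsics, pixels), "rvec" (rotation vector, rad) and "tvec" (3), from world to camera coordinates, as OpenCV has them. Camera axes: x right, y down, z forward; pixel columns grow to the right and rows downward; lengths in mm; the calibration is good to about 2 mm. A picture is of the moment at which its call begins: read the wrist's pose just before it. calibration takes no time and is no camera call; for the wrist camera it gives the pose at the moment of the call.
- r.hand_in(): hands the job in, once; it reports no verdict.
The state is a dict: "time": time; "joint_pos": joint angles; "qd": joint speeds; "joint_efforts": joint torques, N m; "tool_pos": TCP position; "tcp_rot": TCP orientation; "ft_force": force on the tool from outside, world axes, zero at the start; "wrist_torque": the same for the moment, N m; "finger_gap": finger opening in mm.
Only numpy, scipy, OpenCV 4.12 (cv2) and the standard library are available. Lean on these libraries where they do the work, as an engineer would, in place of code of your own. Each camera call takes 0.05 s, during which the arm holds its last target. There are 200 camera calls.

## Working session

There is one attempt and no reset: what is moved stays moved. The work goes in short steps, Python scripts to look and compute and a tool call to move; the robot and the scene stay as the last step left them, time stands still between calls to the robot, and variables do not carry over. Pictures are saved under pics/ and viewed, about 8 in all and at most 12, crops included, and the job is handed in when it is done.

Besides the shell and the picture viewer there is one more tool, called after "Request:" as name([rows], argument=value, ...), one row to a line, values as JSON. carry_out: Moves the arm, as the interface text tells. Its arguments: {"type":"object","properties":{"commands":{"type":"array","items":{"type":"array","items":{"type":"array","items":{"type":"number"}}}},"grip_force":{"type":"number"}},"required":["commands"]}

```bash
mkdir -p pics; ls; python3 - <<'E'
from bench import r, viewer
import cv2, numpy as np
for n in ["scene","side"]:
    im=viewer.snapshot(n); cv2.imwrite(f"pics/{n}0.png",im[:,:,::-1])
    c=viewer.calibration(n); print(n,c)
s=r.sense(); print(s)
a=cv2.imread("pics/scene0.png");b=cv2.imread("pics/side0.png")
E
```

```text
pics
scene {'camera_matrix': array([[413.35509514,   0.        , 315.85859259],
       [  0.        , 413.35509514, 195.57910626],
       [  0.        ,   0.        ,   1.        ]]), 'rvec': array([ 1.18937533,  2.31420648, -1.00838236]), 'tvec': array([ 237.65192059, -285.17448189, 1701.11872836])}
side {'camera_matrix': array([[366.95429098,   0.        , 315.00234569],
       [  0.        , 366.95429098, 195.06880818],
       [  0.        ,   0.        ,   1.        ]]), 'rvec': array([ 2.35495875, -0.21238262,  0.0983048 ]), 'tvec': array([-553.82697458,  222.75471302,  917.13002114])}
{'time': 0.1, 'joint_pos': array([ 6.79866636e+01,  7.51267812e+00,  8.53239412e+01, -3.93531519e-04,
        8.72597167e+01, -4.89301955e+00]), 'qd': array([ 0.13490466, -0.05763107, -0.12330482, -0.12459593, -0.00074887,
       -0.00991386]), 'joint_efforts': array([ 9.80602454e-04, -5.70954037e+01, -5.01940942e+01, -2.30907544e-04,
        8.17784574e-03, -2.24576326e-06]), 'tool_pos': array([176.43509594, 572.99140188, 249.32086705]), 'tcp_rot': array([-1.79903982e+02, -7.82541324e-03,  1.62879696e+02]), 'ft_force': array([-0.04990587,  1.16214582,  0.33655388]), 'wrist_torque': array([-0.03160436, -0.02844287, -0.00071523]), 'finger_gap': 85.04050256114965}
```

View pics/scene0.png

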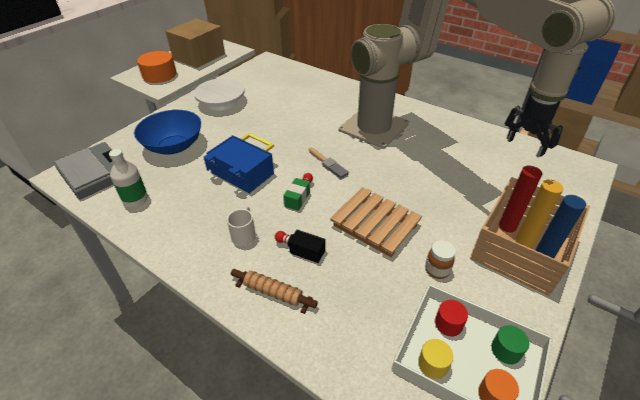

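View pics/side0.png

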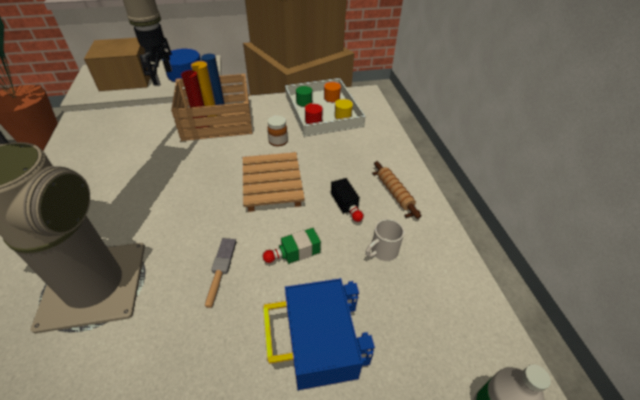

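The scene view shows the blue box with its yellow bar at (240,160). There are two bottle shapes: green with a red ball at (297,193), ball (308,177), and black at (305,246). The green one fits the task; the black one is excluded. The stand is at (377,220), the mug at (242,228) and the jar at (441,258). Next I'll enlarge both views to confirm and get precise pixels.

```bash
python3 - <<'E'
import cv2, numpy as np
def crop(n,x0,y0,x1,y1,k):
    a=cv2.imread(f"pics/{n}0.png")[y0:y1,x0:x1]; a=cv2.resize(a,None,fx=k,fy=k,interpolation=cv2.INTER_CUBIC)
    for x in range((x0+19)//20*20,x1,20): cv2.line(a,((x-x0)*k,0),((x-x0)*k,6),(255,0,255),1); cv2.putText(a,str(x),((x-x0)*k,16),0,.35,(255,0,255))
    for y in range((y0+19)//20*20,y1,20): cv2.line(a,(0,(y-y0)*k),(6,(y-y0)*k),(255,0,255),1); cv2.putText(a,str(y),(8,(y-y0)*k+4),0,.35,(255,0,255))
    return a
cv2.imwrite("pics/c1.png",crop("scene",196,120,428,262,3)); 
cv2.imwrite("pics/c2.png",crop("side",225,140,420,390,3)[:,:])
a=cv2.imread("pics/c2.png");print(a.shape)
cv2.imwrite("pics/c2.png",cv2.resize(a,None,fx=.79,fy=.79,interpolation=cv2.INTER_AREA))
E
```

```text
(750, 585, 3)
```

View pics/c1.png

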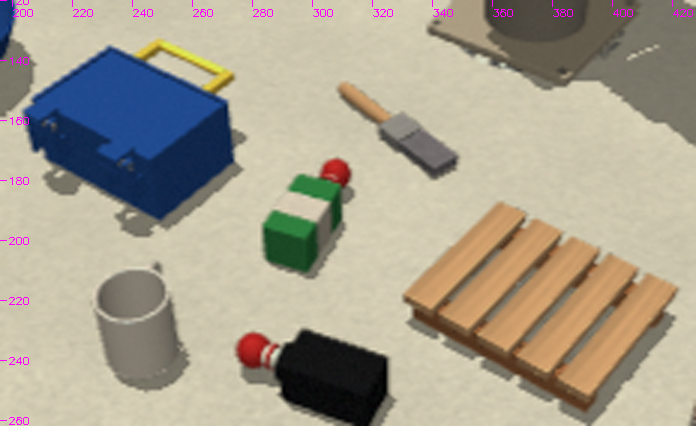

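View pics/c2.png

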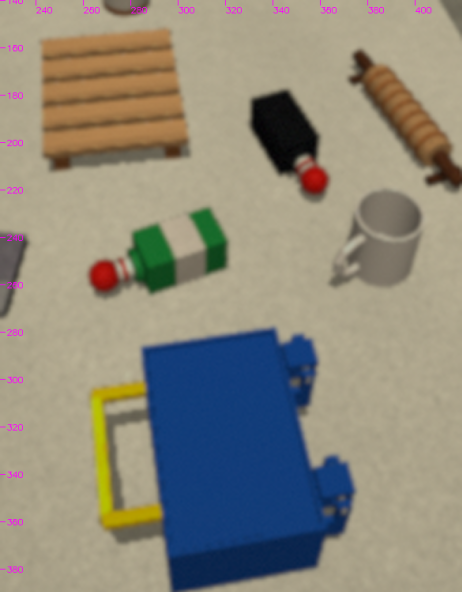

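```bash
cat > h.py <<'E'
import cv2, numpy as np
from scipy.spatial.transform import Rotation as R
from scipy.optimize import least_squares
def unproj(c,px,z):
    px=np.atleast_2d(np.array(px,float)); M=cv2.Rodrigues(c["rvec"])[0]; K=c["camera_matrix"]
    C=-M.T@c["tvec"]; d=np.c_[px,np.ones(len(px))]@np.linalg.inv(K).T@M
    return C+d*((z-C[2])/d[:,2])[:,None]
def proj(c,P): return cv2.projectPoints(np.array(P,float).reshape(-1,3),c["rvec"],c["tvec"],c["camera_matrix"],None)[0][:,0]
def fit_rect(obs,L,z,x0):
    """obs: list of (calib, pixels(n,2), local pts(n,2)); returns x,y,yaw"""
    def f(p):
        c,s=np.cos(p[2]),np.sin(p[2]); o=[]
        for cal,px,l in obs:
            l=np.array(l,float); P=np.c_[p[0]+c*l[:,0]-s*l[:,1],p[1]+s*l[:,0]+c*l[:,1],np.full(len(l),z) if l.shape[1]==2 else l[:,2]]
            o.append((proj(cal,P)-np.array(px,float)).ravel())
        return np.concatenate(o)
    r=least_squares(f,x0); return r.x, np.sqrt(np.mean(r.fun**2)), r.fun.round(1)
E
python3 - <<'E'
from bench import viewer
from h import *
S=viewer.calibration("scene"); D=viewer.calibration("side")
c1=lambda p: np.array(p,float)/3+[196,120]
c2=lambda p: np.array(p,float)/2.37+[225,140]
lc1=c1([(110,47),(228,100),(150,160),(33,100)]); lc2=c2([(142,348),(275,329),(325,530),(168,557)])
print("lid S",unproj(S,lc1,91).round(0).tolist()); print("lid D",unproj(D,lc2,91).round(0).tolist())
print("bar", unproj(S,c1([(160,42),(232,76)]),83).round(0).tolist(), unproj(D,c2([(97,395),(107,520)]),83).round(0).tolist())
st1=c1([(502,203),(677,290),(588,405),(405,298)]); st2=c2([(42,40),(170,30),(188,147),(43,156)])
print("stand",unproj(S,st1,40).round(0).tolist(),unproj(D,st2,40).round(0).tolist())
print("ball",unproj(S,c1((335,172)),27).round(0),unproj(D,c2((105,275)),27).round(0))
print("body",unproj(S,c1([(298,175),(342,188),(308,237),(264,224)]),54).round(0).tolist())
print("body D",unproj(D,c2([(133,232),(210,208)]),54).round(0).tolist())
print("jar",unproj(S,(441,245),90).round(0),"mug",unproj(S,(241,216),85).round(0), unproj(D,c2((387,212)),85).round(0))
print("black",unproj(S,c1([(253,350)]),27).round(0), "blackbody", unproj(S,c1((330,370)),40).round(0))
E
```

```text
lid S [[467.0, -328.0, 91.0], [466.0, -142.0, 91.0], [596.0, -142.0, 91.0], [595.0, -327.0, 91.0]]
lid D [[468.0, -147.0, 91.0], [595.0, -149.0, 91.0], [592.0, -337.0, 91.0], [464.0, -334.0, 91.0]]
bar [[417.0, -294.0, 83.0], [420.0, -176.0, 83.0]] [[422.0, -182.0, 83.0], [420.0, -294.0, 83.0]]
stand [[386.0, 181.0, 40.0], [397.0, 396.0, 40.0], [582.0, 393.0, 40.0], [567.0, 175.0, 40.0]] [[393.0, 388.0, 40.0], [571.0, 379.0, 40.0], [559.0, 150.0, 40.0], [384.0, 166.0, 40.0]]
ball [[438. -11.  27.]] [[441. -12.  27.]]
body [[491.0, -22.0, 54.0], [480.0, 31.0, 54.0], [564.0, 48.0, 54.0], [575.0, -3.0, 54.0]]
body D [[477.0, 20.0, 54.0], [566.0, 39.0, 54.0]]
jar [[513. 500.  90.]] mug [[744. -26.  85.]] [[749. -25.  85.]]
black [[702.  85.  27.]] blackbody [[687. 170.  40.]]
```

The views agree: the box is square to the world axes, with the lid centre at about (530,-236) and the bar at about (420,-237,83). The green bottle's ball is at about (440,-12), with its base towards +x. The stand centre is at about (480,280), yawed about -3°. I'll start moving, looking at the stand from the wrist camera on the way.

```bash
cat >> h.py <<'E'
def rot(s): return R.from_euler('xyz',s["tcp_rot"],degrees=True)
def go(s,tgt,yaw=None,pitch=0,base=None):
    """shift & turn (tool axes) from state s to a tool-down pose at tgt"""
    r0=rot(s); d=r0.inv().apply(np.array(tgt,float)-s["tool_pos"])
    t=np.zeros(3) if yaw is None else (r0.inv()*R.from_euler('xyz',[180,pitch,yaw],degrees=True)).as_rotvec(degrees=True)
    return d.round(1).tolist(), t.round(1).tolist()
E
python3 - <<'E'
from bench import r,viewer
from h import *
s=r.sense(); print(go(s,(430,240,380),90))
print(viewer.calibration("wrist"))
E
```

```text
([-340.3, -243.8, -130.3], [-0.1, 0.1, 72.9])
{'camera_matrix': array([[332.86236218,   0.        , 319.8328475 ],
       [  0.        , 332.86236218, 201.44183757],
       [  0.        ,   0.        ,   1.        ]]), 'rvec': array([-2.35106055, -1.73562388, -0.22659793]), 'tvec': array([-599.41320811,  -34.10777217,  377.90922246])}
```

Request:
carry_out([
  [[85,-340,-244,-130,0,0,73],[85,-340,-244,-130,0,0,73],[85,-340,-244,-130,0,0,73],[85,-340,-244,-130,0,0,73],[85,-340,-244,-130,0,0,73]],
])

```text
time: 0.72
tool_pos: [357.7, 334.0, 343.3]
tcp_rot: [-180.0, 0.0, 108.8]
ft_force: [1.5, 1.7, 1.1]
finger_gap: 85.0
```

```bash
python3 - <<'E'
from bench import r,viewer
from h import *
s=r.sense(); c=viewer.calibration("wrist"); cv2.imwrite("pics/w1.png",viewer.snapshot("wrist")[:,:,::-1]); np.save("w1.npy",c,allow_pickle=True)
print(s["tool_pos"],s["tcp_rot"],s["time"])
print(go(s,(430,240,380),90)); print(go(s,(425,-150,300),90)); print(proj(c,[[480,280,40],[386,181,40]]))
E
```

```text
[357.74836408 334.00745128 343.25866906] [-1.79986500e+02  8.18262787e-03  1.08827854e+02] 0.725
([-112.3, 38.0, -36.7], [-0.0, 0.0, 18.8])
([-479.8, -92.5, 43.3], [-0.0, 0.0, 18.8])
[[391.55714885 230.79049108]
 [303.2732962  273.23006427]]
```

View pics/w1.png

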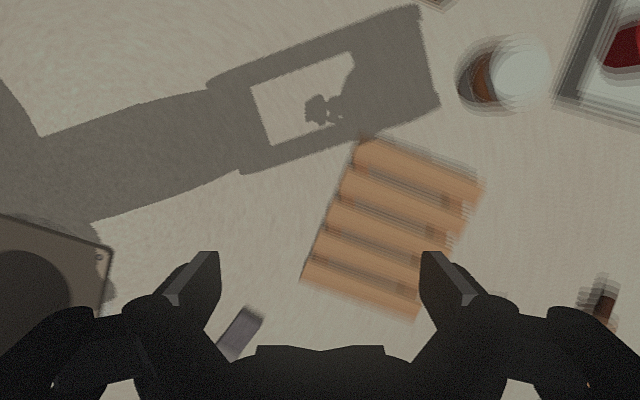

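The picture is motion-blurred, but the stand is roughly where it was predicted (corners near (367,137), (485,187), (417,318), (302,278)). Going on to the bar.

Request:
carry_out([
  [[85,-300,-30,20,0,0,18.8],[85,-300,-30,20,0,0,18.8],[85,-300,-30,20,0,0,18.8],[85,-300,-30,20,0,0,18.8],[85,-300,-30,20,0,0,18.8]],
])

```text
time: 1.4
tool_pos: [427.2, 40.5, 322.5]
tcp_rot: [-180.0, 0.0, 90.4]
ft_force: [1.0, 0.1, 0.6]
finger_gap: 85.1
```

```bash
python3 - <<'E'
from bench import r,viewer
from h import *
s=r.sense(); print(s["tool_pos"],s["tcp_rot"])
print(go(s,(421,-237,220),90))
S=viewer.calibration("scene"); D=viewer.calibration("side")
c1=lambda p: np.array(p,float)/3+[196,120]
c2=lambda p: np.array(p,float)/2.37+[225,140]
sq=lambda a,b: np.array([(-a,-b),(-a,b),(a,b),(a,-b)])
lo=sq(65,95)
print(fit_rect([(S,c1([(110,47),(228,100),(150,160),(33,100)]),lo),(D,c2([(168,557),(142,348),(275,329),(325,530)]),lo)],0,91,[530,-237,0]))
lo=sq(90,110)
print(fit_rect([(S,c1([(502,203),(677,290),(588,405),(405,298)]),lo),(D,c2([(43,156),(42,40),(170,30),(188,147)]),lo)],0,40,[480,280,0]))
E
```

```text
[427.17050625  40.53675771 322.53006476] [-1.79991361e+02  3.60773275e-03  9.03619269e+01]
([-277.5, -7.9, 102.5], [-0.0, 0.0, 0.4])
(array([ 5.29436058e+02, -2.40056931e+02, -1.46188979e-02]), np.float64(0.783581814338297), array([-0.3, -1.1, -0.6, -0.2, -0.8, -0.6, -1.4, -1.2, -0.7,  0.1, -0.9,
       -0.8,  0.2, -1.1,  0.7, -0.4]))
(array([ 4.78629489e+02,  2.80558317e+02, -4.92628639e-02]), np.float64(1.6960690061033594), array([-1.1, -1.1, -0. , -0.7, -1. , -2.9, -1.7, -1.9, -0.3, -2.3,  0.4,
       -1.4,  0.5, -1.4,  0.4, -4.1]))
```

Request:
carry_out([
  [[60,-277,-8,60,0,0,0.4],[50,-277,-8,102,0,0,0.4],[50,-277,-8,102,0,0,0.4],[50,-277,-8,102,0,0,0.4],[50,-277,-8,102,0,0,0.4]],
])

```text
time: 2.02
tool_pos: [420.1, -236.4, 219.4]
tcp_rot: [-179.9, -0.0, 89.9]
ft_force: [0.6, 1.1, 0.9]
finger_gap: 50.2
```

Request:
carry_out([
  [[50,0,0,0,0,0,0],[50,0,0,0,0,0,0]],
])

```text
time: 2.28
tool_pos: [420.9, -234.0, 220.8]
tcp_rot: [-180.0, -0.1, 90.0]
ft_force: [0.8, -0.4, 0.2]
finger_gap: 50.0
```

```bash
python3 - <<'E'
from bench import r,viewer
from h import *
s=r.sense(); c=viewer.calibration("wrist"); im=viewer.snapshot("wrist")[:,:,::-1]; cv2.imwrite("pics/w2.png",im); np.save("w2.npy",c,allow_pickle=True)
print(s["tool_pos"],s["tcp_rot"],s["time"],s["qd"].round(2))
print(proj(c,[[420,-187,83],[420,-287,83],[614,-237,87],s["tool_pos"]]))
E
```

```text
[ 420.94801596 -234.03870039  220.77022521] [-1.79968625e+02 -5.20512734e-02  8.99545927e+01] 2.275 [ 1.28 -1.13 -0.28 -0.05  0.08 -0.06]
[[317.5496146  136.91368101]
 [317.88443261 256.3310261 ]
 [560.08079294 200.4874428 ]
 [317.80884135 276.85852104]]
```

View pics/w2.png

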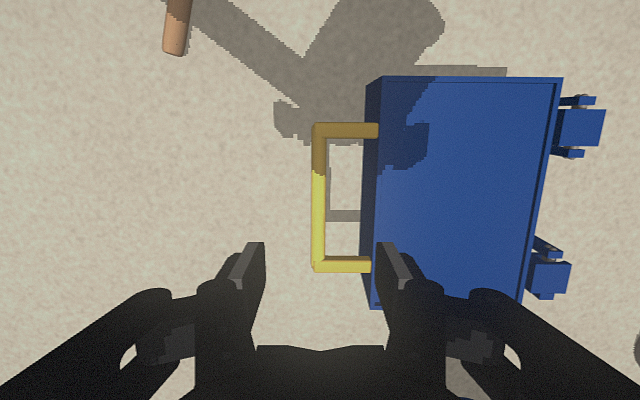

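```bash
python3 - <<'E'
from bench import r,viewer
from h import *
s=r.sense(); c=np.load("w2.npy",allow_pickle=True).item()
print("bar",unproj(c,[(319.5,131),(317,265)],83).round(1).tolist())
print("lid",unproj(c,[(383,77),(562,78),(520,303),(370,308)],91).round(1).tolist())
print("box",unproj(c,[(366,88)],0).round(1).tolist())
print(s["tool_pos"],go(s,(420,-238,83),90))
M=cv2.Rodrigues(c["rvec"])[0];print(M.round(2),-M.T@c["tvec"])
lo=np.array([(-65,-95,91),(-65,95,91),(65,95,91),(65,-95,91)]);
px=[(370,308),(383,77),(562,78),(520,303)]
print(fit_rect([(c,px,lo)],0,91,[530,-237,0]))
E
```

```text
bar [[421.5, -182.5, 83.0], [419.2, -295.0, 83.0]]
lid [[467.1, -144.2, 91.0], [595.6, -145.0, 91.0], [593.4, -326.9, 91.0], [464.9, -331.6, 91.0]]
box [[467.1, -145.4, 0.0]]
[ 421.31594748 -233.75439538  221.27421391] ([-4.3, -1.4, 138.3], [0.0, -0.0, 0.0])
[[ 1.   -0.   -0.  ]
 [-0.   -0.97  0.26]
 [-0.   -0.26 -0.97]] [ 421.90486759 -169.07053576  344.74815905]
(array([ 5.30485999e+02, -2.37924759e+02, -3.45473301e-03]), np.float64(2.734449151873052), array([ 0.3,  1.1, -1.7, -2.2,  0.7, -2.8,  0.9,  6.4]))
```

Request:
carry_out([
  [[36,-4.5,-1,50,0,0,1],[36,-4.5,-1,90,0,0,1],[36,-4.5,-1,120,0,0,1],[36,-4.5,-1,138,0,0,1],[36,-4.5,-1,138,0,0,1]],
], grip_force=30)

```text
time: 2.95
tool_pos: [419.8, -237.9, 82.4]
tcp_rot: [-179.9, -0.1, 89.0]
ft_force: [-0.2, -0.4, 0.4]
finger_gap: 36.0
```

Request:
carry_out([
  [[36,0,0,0,0,0,0],[16,0,0,0,0,0,0],[16,0,0,0,0,0,0]],
])

```text
time: 3.32
tool_pos: [420.5, -239.4, 84.0]
tcp_rot: [179.9, 0.1, 89.0]
ft_force: [-0.5, -1.3, 0.5]
finger_gap: 16.0
```

```bash
python3 - <<'E'
from bench import r,viewer
from h import *
s=r.sense(); c=viewer.calibration("wrist"); im=viewer.snapshot("wrist")[:,:,::-1]; cv2.imwrite("pics/w3.png",im)
print(s)
E
```

```text
{'time': 3.325, 'joint_pos': array([-3.57275934e+01, -2.04996864e+00,  1.13210310e+02, -1.60704371e-03,
        6.87464863e+01, -3.46851200e+01]), 'qd': array([-0.04760155,  0.31757092,  0.40142784, -0.07068223, -0.01822736,
       -0.05738979]), 'joint_efforts': array([ 5.35503833e-02, -4.31839550e+01, -4.50881410e+01,  3.51994357e-03,
       -7.60423631e-03,  6.48413552e-04]), 'tool_pos': array([ 420.53891237, -239.4366758 ,   83.95181903]), 'tcp_rot': array([1.79924238e+02, 5.42533120e-02, 8.89580720e+01]), 'ft_force': array([-0.47135052, -1.33897304,  0.51026939]), 'wrist_torque': array([-0.03967378, -0.04524771, -0.05290694]), 'finger_gap': 16.0001737822454}
```

View pics/w3.png

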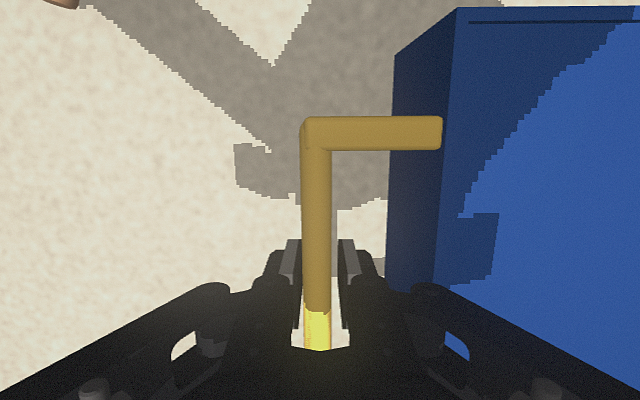

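The bar is centred between the pads (bar at column 318, gap 16). Closing, and working out the arc.

Request:
carry_out([
  [[8,0,0,0,0,0,0],[8,0,0,0,0,0,0],[8,0,0,0,0,0,0]],
], grip_force=30)

```text
time: 3.75
tool_pos: [420.2, -239.3, 83.4]
tcp_rot: [180.0, 0.0, 89.0]
ft_force: [-2.6, 0.6, 4.9]
finger_gap: 10.9
```

```bash
python3 - <<'E'
import numpy as np
f=lambda t:np.array([-193*np.cos(t)-4*np.sin(t),193*np.sin(t)-4*np.cos(t)])
for a in (0,30,60):
    print(a,[( (f(np.radians(a+k))-f(np.radians(a)))*[1,-1]).round(1).tolist() for k in (6,12,18,24,30)])
E
```

```text
0 [[0.6, -20.2], [3.4, -40.2], [8.2, -59.8], [15.1, -78.8], [23.9, -97.0]]
30 [[10.7, -17.2], [23.0, -33.1], [37.0, -47.7], [52.5, -60.8], [69.2, -72.1]]
60 [[17.8, -9.5], [36.5, -17.2], [55.9, -22.8], [75.8, -26.4], [96.0, -27.9]]
```

Request:
carry_out([
  [[8,0,0.6,-20.2,0,0,0],[8,0,3.4,-40.2,0,0,0],[8,0,8.2,-59.8,0,0,0],[8,0,15.1,-78.8,0,0,0],[8,0,23.9,-97,0,0,0]],
])

```text
time: 4.38
tool_pos: [443.7, -239.3, 180.2]
tcp_rot: [-179.9, -0.0, 89.0]
ft_force: [-0.6, -0.0, -1.8]
finger_gap: 10.7
```

Request:
carry_out([
  [[8,0,10.7,-17.2,0,0,0],[8,0,23,-33.1,0,0,0],[8,0,37,-47.7,0,0,0],[8,0,52.5,-60.8,0,0,0],[8,0,69.2,-72.1,0,0,0]],
])

```text
time: 5.0
tool_pos: [512.8, -241.2, 254.6]
tcp_rot: [-179.9, 0.1, 88.9]
ft_force: [-8.8, 0.8, 12.1]
finger_gap: 11.0
```

Request:
carry_out([
  [[8,0,17,-11.3,0,0,0],[8,0,35.8,-19.2,0,0,0],[8,0,55.5,-25,0,0,0],[8,0,75.6,-28.8,0,0,0],[8,0,95.5,-30.2,0,0,0]],
])

```text
time: 5.62
tool_pos: [609.4, -242.4, 282.9]
tcp_rot: [-180.0, 0.0, 89.0]
ft_force: [-1.0, -0.8, 4.7]
finger_gap: 11.0
```

```bash
python3 - <<'E'
from bench import r,viewer
from h import *
s=r.sense(); a=viewer.snapshot("side")[:,:,::-1]; b=viewer.snapshot("scene")[:,:,::-1]
print(s["tool_pos"],s["ft_force"],s["finger_gap"],s["wrist_torque"])
a=cv2.resize(a[150:400,200:400],None,fx=2,fy=2); b=cv2.resize(b[40:220,170:370],None,fx=2,fy=2)
o=np.zeros((500,800,3),np.uint8); o[:500,:400]=a; o[:360,400:]=b; cv2.imwrite("pics/u1.png",o)
E
```

```text
[ 609.36371328 -242.44407203  282.88815468] [-0.96385007 -0.76841029  4.65074175] 11.038336106967774 [-0.03515591  0.3889226  -0.01434905]
```

View pics/u1.png

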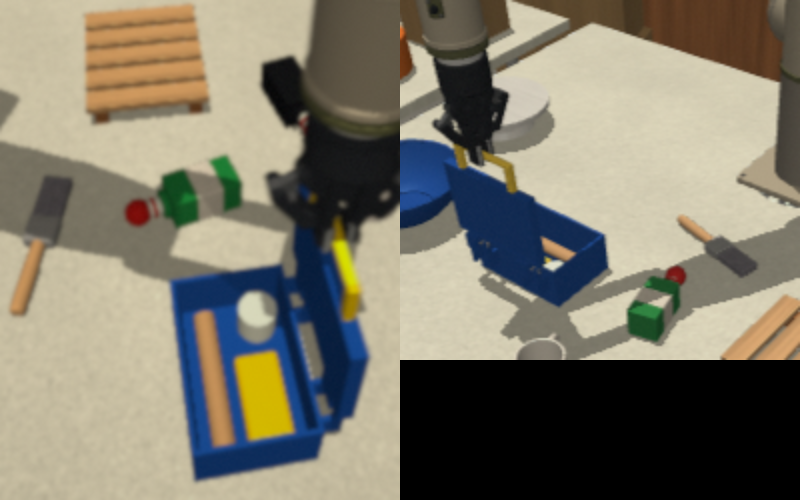

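The lid stands upright over its hinges with the bar in the jaws. Now lifting it straight up.

Request:
carry_out([
  [[8,0,0,-5,0,0,0],[8,0,0,-10,0,0,0],[8,0,0,-16,0,0,0],[8,0,0,-24,0,0,0],[8,0,0,-34,0,0,0]],
])

```text
time: 6.35
tool_pos: [608.5, -242.4, 317.0]
tcp_rot: [180.0, 0.0, 89.0]
ft_force: [1.1, 0.0, -2.7]
finger_gap: 10.5
```

Request:
carry_out([
  [[8,0,0,-12,0,0,0],[8,0,0,-24,0,0,0],[8,0,0,-34,0,0,0]],
])

```text
time: 6.72
tool_pos: [608.8, -242.5, 351.6]
tcp_rot: [180.0, 0.0, 89.0]
ft_force: [-0.0, 0.8, -3.5]
finger_gap: 10.8
```

```bash
python3 - <<'E'
from bench import r,viewer
from h import *
for n,(x0,y0,x1,y1) in {"scene":(325,180,428,262),"side":(236,145,310,215)}.items():
    a=cv2.imread(f"pics/{n}0.png").astype(int); m=np.zeros(a.shape[:2],np.uint8)
    b,g,rr=a[...,0],a[...,1],a[...,2]
    k=(rr-b>55)&(rr>130); m[y0:y1,x0:x1]=k[y0:y1,x0:x1]
    c=viewer.calibration(n); ys,xs=np.nonzero(m); P=unproj(c,np.c_[xs,ys],40)[:,:2].astype(np.float32)
    print(n,len(P),cv2.minAreaRect(P),np.percentile(P,[1,99],axis=0).round())
s=r.sense(); print(s["tool_pos"],s["tcp_rot"],s["ft_force"]); print(go(s,(562,275,350),87))
E
```

```text
scene 2598 ((477.2346496582031, 281.37872314453125), (220.7484588623047, 181.42941284179688), 88.05667877197266) [[389. 173.]
 [566. 390.]]
side 2443 ((476.070556640625, 278.4414978027344), (221.6907196044922, 180.2339324951172), 88.0644302368164) [[388. 169.]
 [564. 387.]]
[ 608.76029303 -242.47369425  351.5684726 ] [1.79951965e+02 2.42151823e-02 8.89682654e+01] [-5.80018344e-04  7.50703293e-01 -3.45254815e+00]
([516.5, -56.1, 1.3], [0.0, 0.0, 2.0])
```

Request:
carry_out([
  [[8,20,-2,0,0,0,0],[8,60,-7,0,0,0,0],[8,105,-12,0,0,0,0],[8,155,-18,0,0,0,0.5],[8,205,-24,0,0,0,1]],
])

```text
time: 7.35
tool_pos: [587.5, -34.5, 349.9]
tcp_rot: [-180.0, -0.0, 88.0]
ft_force: [1.4, 0.8, -3.1]
finger_gap: 10.6
```

Request:
carry_out([
  [[8,50,-6,0,0,0,0],[8,100,-12,0,0,0,0],[8,150,-18,0,0,0,0],[8,200,-24,0,0,0,0],[8,245,-29,0,0,0,0]],
])

```text
time: 7.98
tool_pos: [566.7, 211.5, 350.1]
tcp_rot: [-180.0, -0.0, 88.0]
ft_force: [0.4, -0.1, -3.3]
finger_gap: 10.8
```

```bash
python3 - <<'E'
from bench import r,viewer
from h import *
s=r.sense(); print(s["tool_pos"],s["tcp_rot"],s["ft_force"],s["finger_gap"]); print(go(s,(559,277,350),88),go(s,(559,277,260),88))
E
```

```text
[566.71055249 211.54870709 350.05379036] [-1.79965469e+02 -1.76064396e-02  8.80313326e+01] [ 0.38820049 -0.12330081 -3.28508277] 10.790318445922859
([65.1, -10.0, 0.1], [-0.0, -0.0, 0.0]) ([65.1, -9.9, 90.1], [-0.0, -0.0, 0.0])
```

Request:
carry_out([
  [[8,35,-5,0,0,0,0],[8,58,-9,10,0,0,0],[8,65,-10,35,0,0,0],[8,65,-10,65,0,0,0],[8,65,-10,90,0,0,0]],
])

```text
time: 8.6
tool_pos: [559.3, 274.1, 257.8]
tcp_rot: [-179.9, 0.1, 88.0]
ft_force: [-0.6, -0.7, -2.1]
finger_gap: 10.9
```

```bash
python3 - <<'E'
from bench import r,viewer
from h import *
s=r.sense(); a=viewer.snapshot("side")[:,:,::-1]; b=viewer.snapshot("scene")[:,:,::-1]
print(s["tool_pos"],s["ft_force"],s["finger_gap"],s["wrist_torque"])
a=cv2.resize(a[50:220,180:380],None,fx=2,fy=2); b=cv2.resize(b[60:310,280:480],None,fx=2,fy=2)
o=np.zeros((500,800,3),np.uint8); o[:340,:400]=a; o[:500,400:]=b; cv2.imwrite("pics/u2.png",o)
E
```

```text
[559.34609983 274.08083192 257.84232661] [-0.63146695 -0.67993184 -2.06583598] 10.876270124251372 [0.06803371 0.0059641  0.00865379]
```

View pics/u2.png

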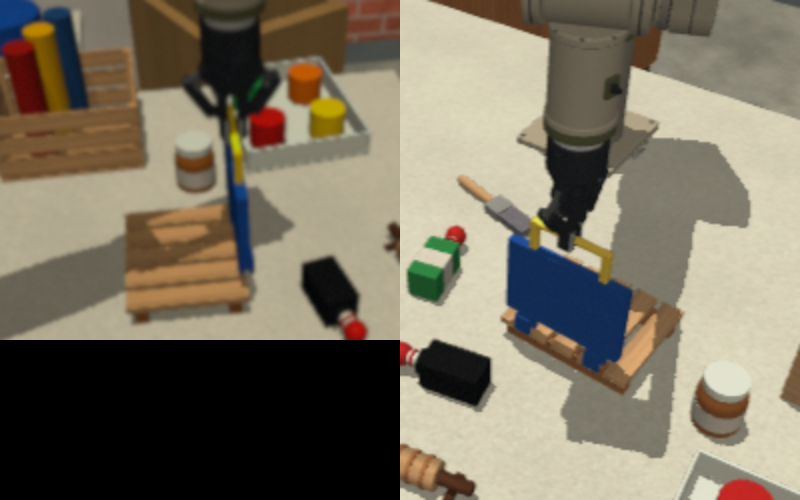

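The lid hangs upright over the far (+x) part of the stand with its hooks just above the slats. I'll shift it 12 mm inward and touch down gently.

Request:
carry_out([
  [[8,2,-12,0,0,0,0],[8,2,-12,5,0,0,0],[8,2,-12,9,0,0,0],[8,2,-12,12,0,0,0]],
])

```text
time: 9.2
tool_pos: [548.6, 276.6, 248.5]
tcp_rot: [180.0, -0.0, 88.0]
ft_force: [1.0, -0.1, -3.8]
finger_gap: 10.9
```

Request:
carry_out([
  [[8,0,0,0,0,0,0],[8,0,0,2,0,0,0]],
])

```text
time: 9.45
tool_pos: [549.3, 276.7, 247.9]
tcp_rot: [179.9, -0.0, 88.0]
ft_force: [-0.2, -1.0, 10.2]
finger_gap: 10.4
```

Request:
carry_out([
  [[8,0,-10.7,0,0,0,0],[8,0,-21.4,0,0,0,0],[8,0,-32,1,0,0,0],[8,0,-42.6,2.5,0,0,0],[8,0,-53,4.5,0,0,0]],
])

```text
time: 10.07
tool_pos: [494.6, 278.6, 241.8]
tcp_rot: [180.0, -0.0, 88.0]
ft_force: [0.3, 0.2, 1.3]
finger_gap: 10.7
```

```bash
python3 - <<'E'
from bench import r,viewer
from h import *
s=r.sense(); a=viewer.snapshot("side")[:,:,::-1]; b=viewer.snapshot("scene")[:,:,::-1]
print(s["tool_pos"],s["ft_force"],s["finger_gap"],s["wrist_torque"])
a=cv2.resize(a[50:220,180:380],None,fx=2,fy=2); b=cv2.resize(b[60:310,280:480],None,fx=2,fy=2)
o=np.zeros((500,800,3),np.uint8); o[:340,:400]=a; o[:500,400:]=b; cv2.imwrite("pics/u3.png",o)
f=lambda t:np.array([-204*np.cos(t)+8*np.sin(t),-(204*np.sin(t)+8*np.cos(t))])
for l in ((75,70,64,58,51,44),(44,38,32,26,20,15),(15,12,9,6,3,0)):
    print([(f(np.radians(k))-f(np.radians(l[0]))).round(1).tolist() for k in l[1:]])
E
```

```text
[494.58895042 278.57087552 241.76362017] [0.29860529 0.21490019 1.30900546] 10.668752312656943 [-0.00264821 -0.28536534 -0.00498801]
[[-17.2, 4.7], [-37.2, 12.3], [-56.2, 21.9], [-77.1, 35.5], [-96.1, 51.7]]
[[-14.6, 15.6], [-27.6, 32.6], [-38.7, 50.8], [-47.8, 70.2], [-53.8, 86.9]]
[[-2.9, 10.3], [-5.3, 20.7], [-7.1, 31.2], [-8.3, 41.9], [-9.0, 52.5]]
```

View pics/u3.png

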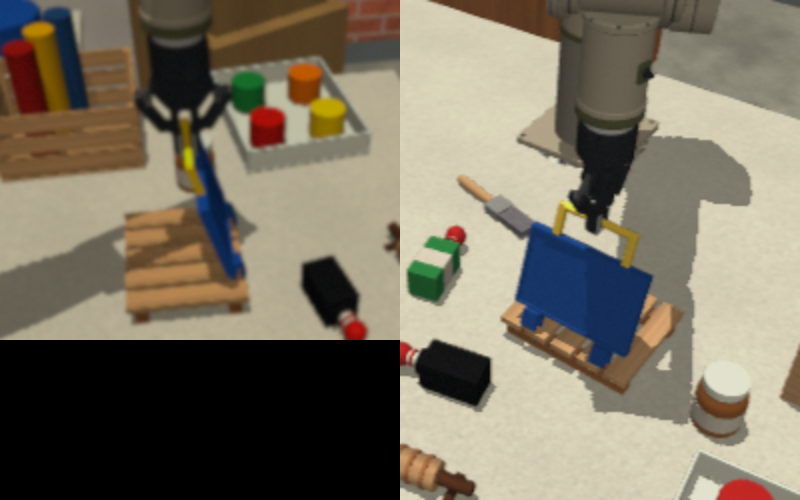

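The lid tilts about its hooks as planned and the pivot is holding on the stand. That is 10 pictures viewed, so two remain. Continuing the arc.

Request:
carry_out([
  [[8,0,-17.2,4.7,0,0,0],[8,0,-37.2,12.3,0,0,0],[8,0,-56.2,21.9,0,0,0],[8,0,-77.1,35.5,0,0,0],[8,0,-96.1,51.7,0,0,0]],
])

```text
time: 10.8
tool_pos: [398.7, 281.8, 189.5]
tcp_rot: [-180.0, 0.0, 88.0]
ft_force: [-0.1, -0.3, -0.6]
finger_gap: 11.0
```

Request:
carry_out([
  [[8,0,-14.6,15.6,0,0,0],[8,0,-27.6,32.6,0,0,0],[8,0,-38.7,50.8,0,0,0],[8,0,-47.8,70.2,0,0,0],[8,0,-53.8,86.9,0,0,0]],
])

```text
time: 11.42
tool_pos: [344.9, 283.6, 102.0]
tcp_rot: [-180.0, 0.0, 88.0]
ft_force: [0.2, 0.4, -0.1]
finger_gap: 11.1
```

Request:
carry_out([
  [[8,0,-2.9,10.3,0,0,0],[8,0,-5.3,20.7,0,0,0],[8,0,-7.1,30,0,0,0],[8,0,-7.8,38,0,0,0],[8,0,-8.5,44,0,0,0]],
])

```text
time: 12.05
tool_pos: [337.4, 284.2, 58.9]
tcp_rot: [180.0, -0.0, 88.0]
ft_force: [1.4, -0.8, -0.4]
finger_gap: 10.9
```

Request:
carry_out([
  [[8,0,3,2,0,0,0],[8,0,6,4,0,0,0],[8,0,9,5,0,0,0],[8,0,10,5.5,0,0,0]],
])

```text
time: 12.55
tool_pos: [347.4, 283.8, 53.8]
tcp_rot: [180.0, -0.0, 88.0]
ft_force: [-1.9, 0.0, 0.2]
finger_gap: 10.7
```

```bash
python3 - <<'E'
from bench import r,viewer
from h import *
s=r.sense(); print(s["tool_pos"],s["ft_force"],s["finger_gap"],s["wrist_torque"])
E
```

```text
[347.44714877 283.77788335  53.78531125] [-1.9267014   0.02293401  0.15946361] 10.668792294704186 [-0.02007958  0.02465851 -0.01451614]
```

Request:
carry_out([
  [[8,0,0,1,0,0,0],[8,0,0,2,0,0,0],[8,0,0,2,0,0,0]],
])

```text
time: 12.92
tool_pos: [347.3, 283.9, 52.4]
tcp_rot: [180.0, -0.0, 88.0]
ft_force: [-3.7, -2.2, 7.1]
finger_gap: 10.7
```

Request:
carry_out([
  [[8,0,0,1,0,0,0],[8,0,0,2,0,0,0],[8,0,0,2,0,0,0]],
])

```text
time: 13.3
tool_pos: [347.3, 284.0, 50.4]
tcp_rot: [180.0, -0.0, 88.0]
ft_force: [-3.6, -0.5, 6.0]
finger_gap: 10.5
```

A steady 6 N while lowering is about what would tip the lid over the stand's edge. I'll back up to the level where contact began, then release.

Request:
carry_out([
  [[8,0,0,-1.5,0,0,0],[8,0,0,-2.5,0,0,0],[8,0,0,-2.5,0,0,0]],
])

```text
time: 13.68
tool_pos: [347.5, 283.9, 52.5]
tcp_rot: [180.0, -0.0, 88.0]
ft_force: [-0.0, 0.5, 1.2]
finger_gap: 10.6
```

Request:
carry_out([
  [[12,0,0,0,0,0,0],[14,0,0,0,0,0,0],[18,0,0,0,0,0,0],[26,0,0,0,0,0,0]],
])

```text
time: 14.18
tool_pos: [347.0, 283.6, 52.0]
tcp_rot: [-180.0, 0.0, 88.0]
ft_force: [1.4, -0.7, 0.3]
finger_gap: 26.2
```

```bash
python3 - <<'E'
from bench import r,viewer
from h import *
s=r.sense(); print(s["tool_pos"],s["ft_force"],s["finger_gap"],s["wrist_torque"])
E
```

```text
[346.96979534 283.64695549  52.03956404] [ 1.37495212 -0.71442974  0.33754778] 26.182403393743407 [-0.00060662  0.01871586 -0.00010661]
```

Request:
carry_out([
  [[26,0,0,-50,0,0,0],[26,0,0,-110,0,0,0],[40,0,0,-170,0,0,0],[60,-40,20,-190,0,0,8],[70,-90,40,-190,0,0,16]],
])

```text
time: 14.8
tool_pos: [385.4, 192.5, 245.1]
tcp_rot: [179.8, -0.2, 71.9]
ft_force: [0.3, -0.0, 0.3]
finger_gap: 70.0
```

```bash
python3 - <<'E'
from bench import r,viewer
from h import *
s=r.sense(); print(s["tool_pos"],s["tcp_rot"]); print("go",go(s,(430,-12,220),13))
for n in ("scene","side"):
    a=viewer.snapshot(n); c=viewer.calibration(n); cv2.imwrite(f"pics/l_{n}.png",a[:,:,::-1]); a=a.astype(int)
    red=(a[...,0]>120)&(a[...,1]<60)&(a[...,2]<60); l,lab,st,ce=cv2.connectedComponentsWithStats(red.astype(np.uint8))
    for i in range(1,l):
        if st[i,4]>20:
            p=unproj(c,ce[i],27)[0]
            if abs(p[0]-440)<40 and abs(p[1]+12)<40: print(n,"ball",p.round(1),st[i,4])
    green=(a[...,1]>a[...,0]+35)&(a[...,1]>a[...,2]+25); ys,xs=np.nonzero(green); P=unproj(c,np.c_[xs,ys],54); k=(abs(P[:,0]-525)<80)&(abs(P[:,1]-12)<60); print("green mean z54",P[k].mean(0).round(1))
    blue=(a[...,2]>a[...,0]+40)&(a[...,2]>70); ys,xs=np.nonzero(blue); P=unproj(c,np.c_[xs,ys],56); k=(abs(P[:,0]-470)<160)&(abs(P[:,1]-280)<140); Q=P[k][:,:2].astype(np.float32); print(n,"lid",len(Q),cv2.minAreaRect(Q),np.percentile(Q,[1,50,99],axis=0).round().tolist())
E
```

```text
[385.35254515 192.45137768 245.10394516] [179.76188594  -0.18750736  71.85810944]
go ([-180.5, 106.0, 25.0], [0.1, -0.3, 58.9])
scene ball [433.9 -13.2  27. ] 44
green mean z54 [551.6  25.6  54. ]
scene lid 2193 ((479.07830810546875, 283.2593994140625), (192.3195343017578, 169.6300048828125), 88.26875305175781) [[397.0, 189.0], [473.0, 288.0], [559.0, 378.0]]
side ball [438.1 -10.7  27. ] 97
green mean z54 [517.7  -8.7  54. ]
side lid 1891 ((472.52252197265625, 272.72772216796875), (195.70944213867188, 154.7880096435547), 88.03179168701172) [[397.0, 177.0], [465.0, 262.0], [545.0, 367.0]]
```

Request:
carry_out([
  [[85,-180,106,25,0,0,59],[85,-180,106,25,0,0,59],[85,-180,106,25,0,0,59],[85,-180,106,25,0,0,59],[85,-180,106,25,0,0,59]],
])

```text
time: 15.52
tool_pos: [428.8, -13.0, 216.5]
tcp_rot: [-180.0, 0.1, 17.8]
ft_force: [0.5, -0.1, 0.3]
finger_gap: 84.9
```

Request:
carry_out([
  [[85,0,0,0,0,0,0],[85,0,0,0,0,0,0],[85,0,0,0,0,0,0]],
])

```text
time: 15.9
tool_pos: [429.0, -11.1, 217.2]
tcp_rot: [-180.0, -0.0, 18.5]
ft_force: [0.5, 0.9, 0.7]
finger_gap: 85.4
```

```bash
python3 - <<'E'
from bench import r,viewer
from h import *
s=r.sense(); c=viewer.calibration("wrist"); a=viewer.snapshot("wrist"); cv2.imwrite("pics/w4.png",a[:,:,::-1]); a=a.astype(int)
print(s["tool_pos"],s["tcp_rot"],s["qd"].round(1))
red=(a[...,0]>110)&(a[...,1]<70)&(a[...,2]<70); l,lab,st,ce=cv2.connectedComponentsWithStats(red.astype(np.uint8))
for i in range(1,l):
    if st[i,4]>60: print("red",ce[i].round(1),st[i],unproj(c,ce[i],27)[0].round(1))
g=(a[...,1]>a[...,0]+35)&(a[...,1]>a[...,2]+25); l,lab,st,ce=cv2.connectedComponentsWithStats(g.astype(np.uint8))
for i in range(1,l):
    if st[i,4]>60: print("green",ce[i].round(1),st[i],unproj(c,ce[i],54)[0].round(1))
ys,xs=np.nonzero(g); print(cv2.minAreaRect(unproj(c,np.c_[xs,ys],54)[:,:2].astype(np.float32)))
print(proj(c,[[440,-12,27]]))
E
```

```text
[428.97245146 -11.057607   217.22734608] [-1.79999884e+02 -5.71808019e-03  1.84605398e+01] [-0.2 -0.   0.  -0.1 -0.   0.7]
red [322.8 179.2] [307 168  34  23 533] [433.9 -12.6  27. ]
green [338.6  25.5] [ 305    4   69   44 2414] [558.7  16.4  54. ]
green [333.  110.3] [ 302   88   61   45 2131] [ 4.968e+02 -2.000e-01  5.400e+01]
green [324.7 134.1] [315 131  19   9  85] [4.762e+02 1.000e-01 5.400e+01]
((522.0350341796875, 8.124584197998047), (100.91091918945312, 51.606842041015625), 12.882109642028809)
[[324.18733966 173.0052415 ]]
```

```bash
python3 - <<'E'
from bench import r,viewer
from h import *
s=r.sense(); c=viewer.calibration("wrist"); a=cv2.imread("pics/w4.png")[:,:,::-1].astype(int)
red=(a[...,0]>1.8*a[...,1])&(a[...,0]>1.8*a[...,2])&(a[...,0]>40); l,lab,st,ce=cv2.connectedComponentsWithStats(red.astype(np.uint8))
for i in range(1,l):
    if st[i,4]>40: print("red",ce[i].round(1),st[i],unproj(c,ce[i],27)[0].round(1))
for y in range(140,215,5): print(y,a[y,322].tolist(),end=' ')
print(go(s,(438.5,-11.5,27),12.9))
E
```

```text
red [324.8 152.2] [315 150  21   5  68] [459.   -6.3  27. ]
red [322.3 176.8] [305 160  36  32 733] [435.9 -11.5  27. ]
140 [49, 67, 42] 145 [121, 120, 108] 150 [95, 55, 51] 155 [167, 180, 166] 160 [96, 52, 46] 165 [101, 55, 48] 170 [157, 64, 58] 175 [164, 70, 65] 180 [153, 67, 59] 185 [145, 66, 60] 190 [117, 55, 53] 195 [174, 169, 151] 200 [170, 164, 146] 205 [168, 162, 145] 210 [169, 158, 142] ([8.9, 3.4, 190.3], [0.0, -0.0, 5.5])
```

Request:
carry_out([
  [[64,8,3.5,60,0,0,5.5],[64,8,3.5,115,0,0,5.5],[64,8,3.5,155,0,0,5.5],[64,8,3.5,180,0,0,5.5],[64,8,3.5,189,0,0,5.5]],
])

```text
time: 16.58
tool_pos: [436.3, -11.9, 26.6]
tcp_rot: [-179.9, 0.2, 12.8]
ft_force: [-0.1, -0.1, 0.4]
finger_gap: 64.0
```

Request:
carry_out([
  [[64,0,0,0,0,0,0],[44,0,0,0,0,0,0],[32,0,0,0,0,0,0],[32,0,0,0,0,0,0],[32,0,0,0,0,0,0]],
], grip_force=25)

```text
time: 17.2
tool_pos: [438.4, -12.6, 28.9]
tcp_rot: [180.0, -0.1, 12.7]
ft_force: [-0.8, -1.9, 3.8]
finger_gap: 34.5
```

```bash
python3 - <<'E'
from bench import r,viewer
from h import *
s=r.sense(); print(s["tool_pos"],s["tcp_rot"],s["ft_force"],s["finger_gap"])
# ball arc about base's lower edge: start (-136,27), upright (+-27,136)
f=lambda t:np.array([-136*np.cos(t)+27*np.sin(t),-(136*np.sin(t)+27*np.cos(t))])
for l in ((0,6,14,24,36,48),(48,58,68,78,85,90)):
    print([(f(np.radians(k))-f(np.radians(l[0]))).round(1).tolist() for k in l[1:]])
E
```

```text
[438.35165321 -12.58941216  28.8790782 ] [ 1.79960743e+02 -8.07325904e-02  1.27497001e+01] [-0.77207474 -1.87293808  3.80766851] 34.51636369033879
[[3.6, -14.1], [10.6, -32.1], [22.7, -53.0], [41.8, -74.8], [65.1, -92.1]]
[[21.8, -10.5], [45.0, -17.1], [69.1, -19.5], [86.0, -18.7], [97.9, -16.9]]
```

Request:
carry_out([
  [[30,3.6,0,-14.1,0,0,0],[30,10.6,0,-32.1,0,0,0],[30,22.7,0,-53,0,0,0],[30,41.8,0,-74.8,0,0,0],[30,65.1,0,-92.1,0,0,0]],
])

```text
time: 17.82
tool_pos: [501.6, 2.2, 121.7]
tcp_rot: [-180.0, 0.0, 12.7]
ft_force: [1.4, -0.2, -1.9]
finger_gap: 34.4
```

Request:
carry_out([
  [[30,15,0,-8,0,0,0],[30,32,0,-15,0,0,0],[30,50,0,-20,0,0,0],[30,68,0,-23,0,0,0],[30,84,0,-26,0,0,0]],
])

```text
time: 18.45
tool_pos: [583.3, 20.8, 146.5]
tcp_rot: [-180.0, 0.1, 12.8]
ft_force: [0.1, -0.6, -1.9]
finger_gap: 34.5
```

Request:
carry_out([
  [[30,8,0,-10,0,0,0],[30,10,0,-30,0,0,0],[30,10,0,-60,0,0,0],[30,10,0,-90,0,0,0],[30,10,0,-115,0,0,0]],
])

```text
time: 19.08
tool_pos: [592.8, 22.6, 264.6]
tcp_rot: [180.0, -0.1, 12.7]
ft_force: [0.1, -0.1, -1.7]
finger_gap: 34.1
```

```bash
python3 - <<'E'
from bench import r,viewer
from h import *
s=r.sense(); print(s["tool_pos"],s["ft_force"],s["finger_gap"],s["wrist_torque"])
a=viewer.snapshot("side")[:,:,::-1]; b=viewer.snapshot("scene")[:,:,::-1]
a=cv2.resize(a[60:360,200:400],None,fx=2,fy=2); b=cv2.resize(b[60:310,230:430],None,fx=2,fy=2)
o=np.zeros((600,800,3),np.uint8); o[:600,:400]=a; o[:500,400:]=b; cv2.imwrite("pics/u4.png",o)
print(go(s,(460,280,250),88),go(s,(460,280,250)))
E
```

```text
[592.75173675  22.61928895 264.55785248] [ 0.09464062 -0.06724385 -1.69840444] 34.060619722310626 [-0.00417363  0.01816607 -0.03842157]
([-72.7, -280.3, 14.2], [0.1, -0.1, -75.3]) ([-72.7, -280.3, 14.2], [0.0, 0.0, 0.0])
```

View pics/u4.png

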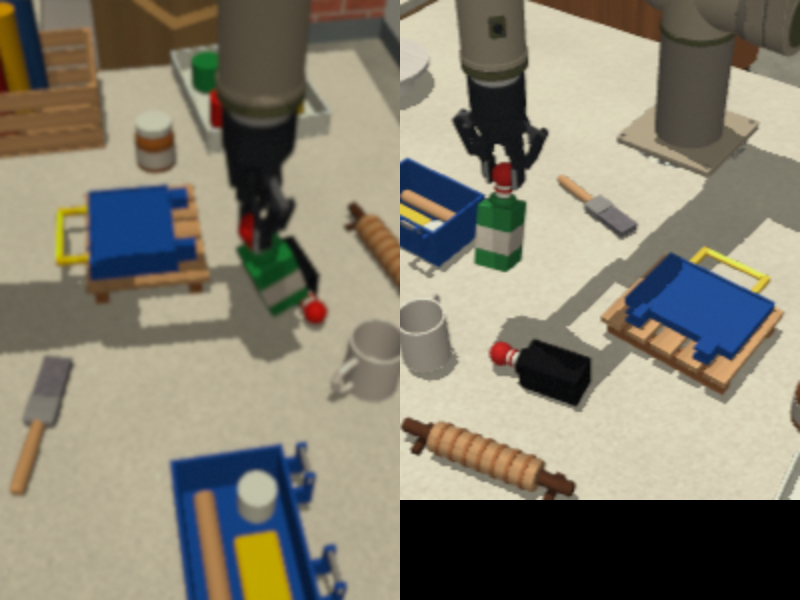

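The lid lies flat on the stand, tray side up. The bottle hangs by its ball, but may be tilted with its base towards +x, so I'm measuring that tilt.

```bash
cat > tilt.py <<'E'
from bench import r,viewer
from h import *
from scipy.optimize import minimize
s=r.sense(); ball=s["tool_pos"]; x=rot(s).apply([1,0,0]); obs=[]
for n in ("scene","side"):
    a=viewer.snapshot(n).astype(int); c=viewer.calibration(n)
    g=(a[...,1]>1.35*a[...,0])&(a[...,1]>1.35*a[...,2])&(a[...,1]>35); p0=proj(c,ball-[0,0,88])[0]
    yy,xx=np.mgrid[:400,:640]; g&=np.hypot(xx-p0[0],yy-p0[1])<45
    ys,xs=np.nonzero(g); q=np.c_[xs,ys]; h=cv2.convexHull(q.astype(np.float32)); m=cv2.moments(h); ce=[m["m10"]/m["m00"],m["m01"]/m["m00"]]
    obs.append((c,ce)); best=[]
    for ph in range(-20,61,2):
        p=np.radians(ph); d=np.sin(p)*x+np.array([0,0,-np.cos(p)]); u=np.cross(x,[0,0,1]); v=np.cross(d,u)
        P=[ball+d*(41+t*95)+27*(i*u+j*v) for t in (0,1) for i in (-1,1) for j in (-1,1)]
        m=np.zeros((400,640),np.uint8); cv2.fillConvexPoly(m,cv2.convexHull(proj(c,P).astype(np.float32)).astype(np.int32),1)
        f=np.zeros_like(m); cv2.fillConvexPoly(f,h.astype(np.int32),1); best.append(((m&f).sum()/(m|f).sum(),ph))
    print(n,len(q),sorted(best)[-3:])
print(s["tool_pos"],s["tcp_rot"],s["ft_force"],s["finger_gap"])
E
python3 tilt.py
```

```text
scene 529 [(np.float64(0.8697033898305084), 22), (np.float64(0.8707627118644068), 14), (np.float64(0.8912579957356077), 20)]
side 569 [(np.float64(0.7572727272727273), 22), (np.float64(0.8127306273062731), 18), (np.float64(0.8364839319470699), 20)]
[594.39685682  22.55783087 266.90711496] [179.88202757  -0.41622273  12.74596382] [ 0.61534742 -0.50832218 -1.70519314] 34.26148205181534
```

Both views agree on a 20° tilt with the base towards +tool x. I'll turn the tool -20° about its y axis while carrying the bottle to above the lid.

Request:
carry_out([
  [[30,-5,-18,0,0,-3,0],[30,-16,-60,0,0,-7,0],[30,-28,-108,0,0,-11,0],[30,-41,-158,0,0,-16,0],[30,-53,-205,0,0,-20,0]],
])

```text
time: 19.9
tool_pos: [494.3, 212.1, 259.8]
tcp_rot: [180.0, 20.3, 12.7]
ft_force: [0.8, 1.0, -2.3]
finger_gap: 34.6
```

```bash
python3 - <<'E'
from bench import r
from h import *
s=r.sense(); print(s["tool_pos"],s["tcp_rot"],go(s,(458,281,245)))
E
```

```text
[494.3271784  212.10247632 259.77353233] [179.96934073  20.28203676  12.74766949] ([-13.9, -75.2, 20.8], [0.0, 0.0, 0.0])
```

Request:
carry_out([
  [[30,-6,-35,9,0,0,0],[30,-12,-62,17,0,0,0],[30,-14,-75,21,0,0,0],[30,-14,-75,21,0,0,0],[30,-14,-75,21,0,0,0]],
])

```text
time: 20.52
tool_pos: [460.0, 278.7, 246.4]
tcp_rot: [180.0, 20.0, 12.7]
ft_force: [0.1, 0.4, -2.9]
finger_gap: 34.3
```

```bash
sed -i 's/x=rot(s).apply(\[1,0,0\])/x=rot(s).apply([1,0,0])*[1,1,0]; x=x\/np.linalg.norm(x)/' tilt.py; python3 tilt.py; python3 - <<'E'
from bench import r
from h import *
s=r.sense(); print(go(s,(458,281,195)),go(s,(458,281,188)))
E
```

```text
scene 465 [(np.float64(0.8138173302107728), -2), (np.float64(0.8148148148148148), 2), (np.float64(0.8331388564760793), 0)]
side 431 [(np.float64(0.8034883720930233), 4), (np.float64(0.8038990825688074), 0), (np.float64(0.8210526315789474), 2)]
[460.04794102 278.70335922 246.36140694] [179.96992636  19.9911341   12.68988352] [ 0.1465221   0.36068781 -2.9297441 ] 34.25627322776639
([16.1, -2.7, 49.1], [0.0, 0.0, 0.0]) ([18.5, -2.7, 55.6], [0.0, 0.0, 0.0])
```

The bottle is now upright to within about 2° above the lid. Lowering it.

Request:
carry_out([
  [[30,5,0,14,0,0,0],[30,10,0,27.5,0,0,0],[30,14,0,38.5,0,0,0],[30,16.4,0,45,0,0,0],[30,17.1,0,47,0,0,0]],
])

```text
time: 21.25
tool_pos: [459.2, 279.5, 195.6]
tcp_rot: [180.0, 20.1, 12.8]
ft_force: [0.1, 0.6, -2.1]
finger_gap: 34.4
```

Request:
carry_out([
  [[30,0.3,0,1,0,0,0],[30,0.7,0,2,0,0,0],[30,1,0,3,0,0,0],[30,1,0,3,0,0,0]],
])

```text
time: 21.75
tool_pos: [459.4, 279.6, 193.3]
tcp_rot: [-180.0, 20.0, 12.8]
ft_force: [0.2, -1.0, -2.7]
finger_gap: 34.1
```

Request:
carry_out([
  [[30,0.3,0,1,0,0,0],[30,0.7,0,2,0,0,0],[30,0.7,0,2,0,0,0]],
])

```text
time: 22.12
tool_pos: [459.9, 279.9, 192.0]
tcp_rot: [-180.0, 19.9, 12.8]
ft_force: [0.2, 1.3, 5.0]
finger_gap: 34.5
```

Request:
carry_out([
  [[30,0.3,0,0.8,0,0,0],[30,0.3,0,0.8,0,0,0]],
])

```text
time: 22.38
tool_pos: [460.3, 280.1, 191.9]
tcp_rot: [-179.9, 19.8, 12.8]
ft_force: [0.5, 2.1, 9.0]
finger_gap: 34.2
```

```bash
python3 tilt.py
```

```text
scene 429 [(np.float64(0.8232323232323232), -2), (np.float64(0.8350253807106599), 0), (np.float64(0.84375), 2)]
side 384 [(np.float64(0.78875), 0), (np.float64(0.7898089171974523), 4), (np.float64(0.79), 2)]
[460.26151408 280.10185289 191.88739044] [-179.94944687   19.83844393   12.76748197] [0.49143659 2.08425622 9.03968636] 34.17185461483526
```

Request:
carry_out([
  [[35,-0.3,0,-0.8,0,0,0],[38,-0.3,0,-0.8,0,0,0],[44,-0.3,0,-0.8,0,0,0],[54,-0.3,0,-0.8,0,0,0],[64,-0.3,0,-0.8,0,0,0]],
])

```text
time: 23.1
tool_pos: [459.3, 279.5, 190.8]
tcp_rot: [180.0, 20.0, 12.7]
ft_force: [0.2, 0.0, -0.4]
finger_gap: 64.1
```

Request:
carry_out([
  [[70,0,0,-5,0,0,0],[70,0,0,-30,0,0,0],[70,0,0,-70,0,0,0],[70,0,0,-120,0,0,0],[70,0,0,-160,0,0,0]],
])

```text
time: 23.72
tool_pos: [513.4, 291.8, 343.9]
tcp_rot: [-180.0, 19.9, 12.8]
ft_force: [0.2, 0.6, -1.0]
finger_gap: 70.1
```

```bash
python3 - <<'E'
from bench import r,viewer
from h import *
s=r.sense(); print(s["time"],s["tool_pos"],s["ft_force"],s["finger_gap"])
a=viewer.snapshot("side")[:,:,::-1]; b=viewer.snapshot("scene")[:,:,::-1]
a=cv2.resize(a[60:360,220:420],None,fx=2,fy=2); b=cv2.resize(b[60:310,220:470],None,fx=1.6,fy=1.6)
o=np.zeros((600,800,3),np.uint8); o[:600,:400]=a; o[:400,400:]=b; cv2.imwrite("pics/u5.png",o)
E
```

```text
23.725 [513.44479719 291.78846414 343.91654741] [ 0.23042965  0.60765629 -1.0278406 ] 70.10865922779347
```

View pics/u5.png

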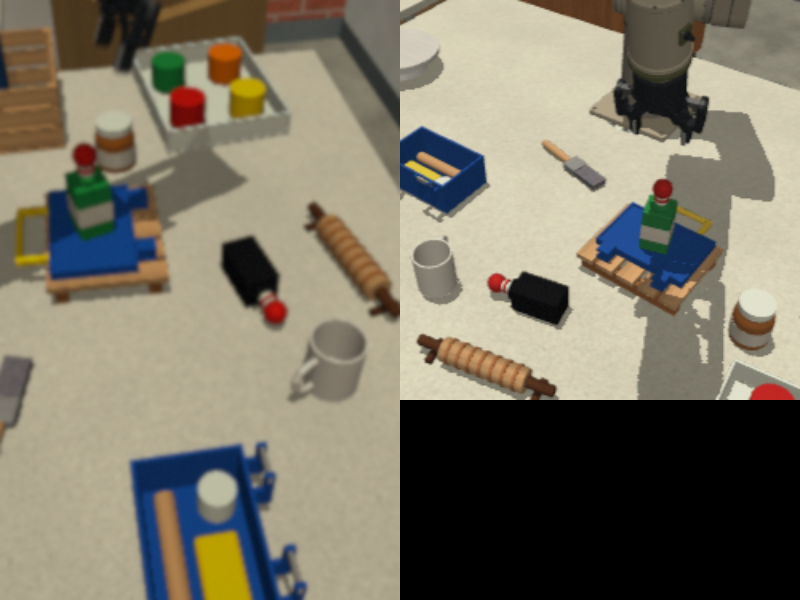

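The green bottle stands upright in the middle of the lid, ball at (84,155) in the left half and (662,189) in the right. The lid lies flat on the stand, and the mug and jar are standing as before. The gripper is clear, so I'm handing in.

Request:
carry_out([
  [[70,0,0,0,0,0,0],[70,0,0,0,0,0,0]],
])

```text
time: 24.08
tool_pos: [512.1, 291.5, 339.9]
tcp_rot: [180.0, 20.2, 12.7]
ft_force: [-0.8, -0.1, 1.4]
finger_gap: 70.0
```

```bash
python3 - <<'E'
from bench import r
print(r.sense()["ft_force"]); print(r.hand_in())
E
```

```text
[-0.84517591 -0.06959848  1.42756029]
the job is handed in; nothing more can be done
None
```

The job is done and handed in at about 24 s. I swung the lid upright by its bar, lifted it off the pins and laid it flat on the stand with the tray side up. I then stood the green bottle in the middle of the lid and let go.

**Last checks:** The final pictures show the bottle upright inside the rim, the lid flat, and the mug and jar standing where they were. The gripper was clear, with only about 1 N of sensor noise. The highest force I saw reported was about 15 N, near 60° of the swing.

**What went less than cleanly:**
- While laying the lid down I pushed the bar about 2 mm too low. With a steady 6 N this probably tipped the lid slightly over the stand's edge; I backed up before releasing.
- The bottle hung about 20° off upright after lifting, so I tilted the tool 20° to correct it. Before release the two views put the remaining tilt at 0–4°, with a loose fit.
- The two views differed by about 10 mm on the lid's y position on the stand, which is inside the margin. I did not measure the mug and jar again, only checked them by eye.

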